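# Load the warming bath and clip its thermometer on

## Robot

A 6-joint arm with a two-finger parallel gripper is mounted at the origin on the work surface. World frame = base frame: x ahead of the robot, y to its left, z up, the work surface at z = 0. Lengths are in m, angles in rad, forces in N, time in s.
With the tool pointing down it reaches from about 0.35 to 0.8 m from the base axis. Payload 7.3 kg.
Tool frame: the origin (TCP) lies between the finger pads; the fingertips stand 25 mm ahead of it and the grasp point (between the pads) lies 6 mm ahead of it (r.tip_extent is the distance from the TCP to the fingertips, in m); z points along the fingers, y is the line along which they close (so a half turn about z gives the same grasp; the last joint's range is limited). The gripper opens to 85 mm and grips with 20 to 120 N. Pads are 22 mm wide; open, the fingers measure 114 mm over their backs; the gripper's body (76 mm by 85 mm) begins 54 mm behind the grasp point. The pads swing forward as they close: fully open they stand 13 mm farther back than shut.
Start: joints at [-1.316, 0.342, 1.524, -0, 1.275, -0.146], TCP at [0.205, -0.483, 0.256] pointing down, gripper open.
Joint ranges: [-2.53, 2.53], [-0.77, 2.02], [0.04, 2.7], [-1, 4.14], [0.28, 2.66], [-3.11, 3.11]. Speed limits (rad/s): [2.57, 2.57, 3.14, 3.14, 3.14, 3.14].

## Interface

Orientations are given as a unit quaternion [x, y, z, w].
In Python, from workcell import r, command_gripper, optics gives the robot as it stands. The module is installed in compiled form; this text tells all that it offers. Calls block until the motion is done:
- r.reach(position, orientation): joint-space move of the TCP to a pose.
- r.move_straight(position, orientation=None, speed=0.15, max_force=None): straight line of the TCP; orientation=None keeps the orientation; speed is the mean speed in m/s. With max_force (N) it stops when the force on the tool has changed by that much, and returns True; else False.
- r.movej(angles): joint-space move.
- command_gripper(opening, force=None): finger opening in m; force is the grip in N (None keeps the last); returns when the fingers have stopped.
- r.hold(seconds).
- r.solve_ik(position, orientation): joint angles nearest the present ones, or None.
- r.read_state(): the state.
- optics.get_image(name): name is "scene" or "top"; returns (picture, depth): 420x560x3 uint8, red, green, blue; 420x560 float32, m along the optical axis (not along the pixel's ray), 0 where there is no reading.
- optics.camera_model(name): a dict with "K" (3x3 intrinsics, pixels), "k1" (the pictures are not rectified: a ray, as slopes to the right and down, at radius r is drawn at 1 + k1 r^2 times it, then the intrinsics apply), "R" (3x3) and "t" (3): a world point X has camera coordinates R X + t. Camera axes: x right, y down, z forward; pixel columns grow to the right and rows downward; lengths in m; the calibration is good to about 2 mm. A picture is of the moment at which its call begins. camera_model takes no time and is no camera call.
A pose or a line that the arm cannot do raises r.PlanningError and nothing moves.
- r.finish_job(): hands the job in; it is judged then, once.
The state is a dict: "time_s": time; "joint_positions": joint angles; "dq": joint speeds; "tau": joint torques, N m; "eef_pos": TCP position; "eef_rot": TCP orientation; "contact_force": force on the tool from outside, world axes, zero at the start; "torque": the same for the moment, N m; "grip_width": finger opening in m; "grip_force": force on a finger pad.
Only numpy, scipy, OpenCV 4.12 (cv2) and the standard library are available. Lean on these libraries where they do the work, as an engineer would, in place of code of your own. Each camera call takes 0.05 s, during which the arm holds its last target. There are 200 camera calls.

## Task

Get the dry warming bath ready: stand the two tall bottles upright on its floor, one in each of the two end cells, then take the clip thermometer off its parking stand and clip it onto the middle cell's part of the bath's front wall (the long wall with the knob), straight, pushed fully down on the rim, with its probe hanging inside the middle cell. Do the bottles first and the thermometer second, and leave the short jar where it is.

Things in the scene. Friction and masses are not known exactly. Their poses are not given: they have to be found in the camera images.
- bath: Open stainless tub, fixed, 160 (x) x 300 (y) x 90 mm high, origin under its centre; walls and floor 8 mm thick. Two dividers (8 mm, tops 78 mm above the table) make three cells in a row along y, each 144 (x) x 89 (y) mm inside. The front wall is the long wall at -x; on its outside a round black knob stands 14 mm out, 105 mm towards +y from its middle.
- cell_left (a point): Centre of the inner floor of the bath's end cell at its +y end, 8 mm above the table; axes as the bath.
- cell_mid (a point): Centre of the inner floor of the bath's middle cell, 8 mm above the table; axes as the bath.
- cell_right (a point): Centre of the inner floor of the bath's end cell at its -y end, 8 mm above the table; axes as the bath.
- rim_front (a point): Middle of the top edge of the front wall (8 mm thick), 90 mm above the table, at the middle cell; axes as the bath: +x points into the bath, y runs along the wall. The jaws fit between the dividers, whose near faces meet this wall 45 mm to either side of this point.
- stand: Parking stand, fixed: grey foot 90 x 100 x 12 mm and an upright aluminium plate 8 mm thick (x), 60 mm wide (y), top edge 105 mm above the table. Origin under its centre. The thermometer starts clipped over the plate's top edge, its axes along the stand's.
- clip: Clip thermometer, 150 g, like a large upright clothes-peg. Origin: centre of the underside of its black hinge block, which rests on top of the edge it is clipped to; z up. Two sprung jaws, 38 mm wide (y), reach 44 mm below the origin either side of the edge. At x = +42 mm an arm carries a dial (36 mm across, top 22 mm above the origin) with the probe stem below.
- clip_grip (a point): Midway between the two black paddles (36 mm wide in y), 60 mm above the clip's origin, 18 mm below the paddles' tops; axes as the clip. At rest the tops are 64 mm apart over all, along x. Squeezed here along x (about 12 N) to a hard stop the paddles stand upright, outer faces 34 mm apart, jaw tips 34 mm apart; let go, the jaws snap shut and grip by 6 N.
- probe_tip (a point): Lower end of the thermometer's probe, a 7 mm thick steel stem that hangs beside the jaws: at x = +42 mm, z = -62 mm of the clip.
- jaw_in (a joint): Angle of the clip's jaw on the probe's (+x) side, rad: 0 when gripping an 8 mm wall, 0.24 squeezed fully open (stop), -0.07 shut on nothing.
- jaw_out (a joint): The same for the jaw on the side away from the probe (-x).
- bottle_a: Tall round amber reagent bottle with white paper label, body 60 mm in diameter up to 108 mm, then a shoulder and neck, and on top a white screw cap 40 mm in diameter from 140 to 170 mm height (its whole height). About 320 g. Origin under its centre, z up. Either tall bottle may go in either end cell.
- bottle_b: A second tall bottle, the same as bottle_a.
- jar: Bystander: short amber jar, 64 mm in diameter and 85 mm high, with a wide white lid. Stands where a bottle might; leave it. Origin under its centre. (Also, beyond the bath and out of the way: a glass beaker 100 mm high and a small balance 70 mm high.)
There are look-alikes about, which are no part of the job. Leave any yellow look-alike of the bottle_b alone.

How it is judged:
By the outcome, as a careful person would: the job done as asked, in the order asked, and still so for the second after the job is handed in, with the robot touching nothing.
It also fails if it takes over 67 s, if anything falls off the work surface, if the arm or the gripper's body presses on something with over 40 N, if the wrist force passes 120 N, or if a joint passes its speed limit or range.

## Working session

There is one attempt and no reset: what is moved stays moved. The work goes in short steps, each a Python script; the robot and the scene stay as the last script left them, time stands still between calls to the robot, and variables do not carry over. Pictures are saved under pics/ and viewed, at most 10 in all, crops included, and the job is handed in when it is done.

```bash
mkdir -p pics; python3 - <<'E'
from workcell import r,optics
import numpy as np,cv2
for n in("scene","top"):
    im,d=optics.get_image(n); cv2.imwrite(f"pics/{n}0.png",im[:,:,::-1]); np.savez(f"pics/{n}0.npz",im=im,d=d)
    m=optics.camera_model(n); print(n,m); print((d>0).mean())
s=r.read_state(); print(s["time_s"],s["eef_rot"],r.tip_extent)
E
```

```text
scene {'K': array([[521.16850285,   0.        , 280.85336534],
       [  0.        , 521.16850285, 200.00450504],
       [  0.        ,   0.        ,   1.        ]]), 'k1': 0.06277287926759142, 'R': array([[ 0.83555833,  0.54939846, -0.00190113],
       [ 0.38167421, -0.58295523, -0.71727819],
       [-0.3951798 ,  0.59860216, -0.69678432]]), 't': array([-0.36630193, -0.10856582,  1.48075574])}
0.9957270408163266
top {'K': array([[489.75589563,   0.        , 278.90411614],
       [  0.        , 489.75589563, 210.15232601],
       [  0.        ,   0.        ,   1.        ]]), 'k1': 0.027494608203213325, 'R': array([[ 0.01420756, -0.99987839, -0.00642967],
       [-0.99733877, -0.01371102, -0.0716057 ],
       [ 0.07150883,  0.0074299 , -0.99741229]]), 't': array([-0.03583151,  0.48013198,  1.0970995 ])}
0.9961011904761905
0.1 [ 9.79991653e-01  1.99037301e-01 -2.77698692e-05 -7.15714118e-04] 0.025
```

View pics/scene0.png

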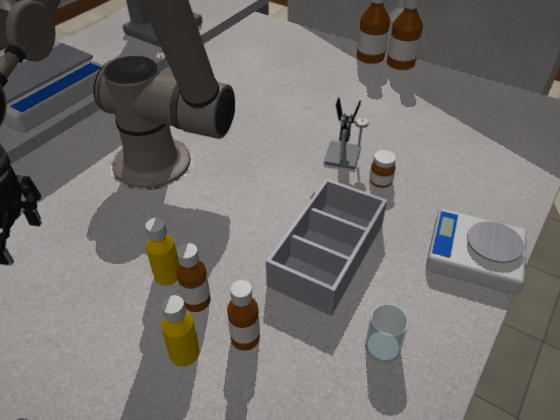

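View pics/top0.png

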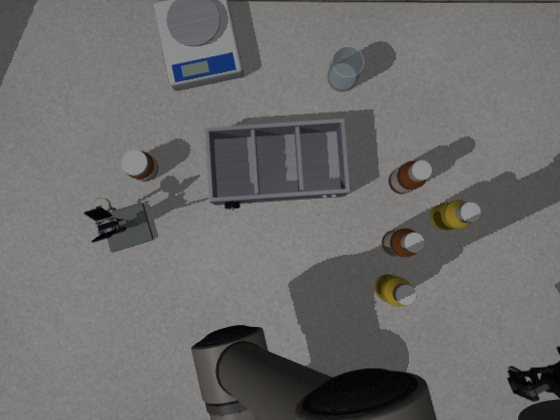

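The scene view shows amber bottles at (193,280) and (243,318), and yellow look-alikes at (162,253) and (181,332). Two more amber bottles stand far off at (373,30) and (405,37), outside the top view. The jar is at (383,170) and the clip and stand are at (345,130). In the top view the amber bottles are at (410,175) and (403,242), the yellow ones at (455,213) and (397,290), the bath at (278,160) with its knob at (232,205), and the clip at (108,220).

The bottles meant are the two tall amber ones with white labels in front. I'll measure them and confirm with a crop.

```bash
cat > h.py <<'E'
import numpy as np,cv2
from scipy.optimize import least_squares
from workcell import r,optics,command_gripper
def ray(n,uv):
    m=optics.camera_model(n); k=np.array([m["k1"],0,0,0.])
    p=cv2.undistortPoints(np.array(uv,float).reshape(-1,1,2),m["K"],k).reshape(-1,2)
    d=np.c_[p,np.ones(len(p))]@m["R"]; return -m["R"].T@m["t"],d   # d has unit depth
def plane(n,uv,z):
    o,d=ray(n,uv); return o+d*((z-o[2])/d[:,2])[:,None]
def bydepth(n,uv,D):
    o,d=ray(n,uv); uv=np.array(uv,int).reshape(-1,2); return o+d*D[uv[:,1],uv[:,0]][:,None]
def tri(a,b):
    (o1,d1),(o2,d2)=ray("top",[a]),ray("scene",[b]); A=np.c_[d1[0],-d2[0]]
    s=np.linalg.lstsq(A,o2-o1,rcond=None)[0]; p,q=o1+s[0]*d1[0],o2+s[1]*d2[0]
    return (p+q)/2,np.linalg.norm(p-q)
def proj(n,X):
    m=optics.camera_model(n); return cv2.projectPoints(np.array(X,float).reshape(-1,3),cv2.Rodrigues(m["R"])[0],m["t"],m["K"],np.array([m["k1"],0,0,0.]))[0].reshape(-1,2)
def cloud(n,D):
    v,u=np.mgrid[0:D.shape[0],0:D.shape[1]]; o,d=ray(n,np.c_[u.ravel(),v.ravel()])
    return (o+d*D.ravel()[:,None]).reshape(*D.shape,3)
E
python3 - <<'E'
from h import *
S=np.load("pics/scene0.npz");T=np.load("pics/top0.npz")
def caps(n,Z,lo=150):
    im=Z["im"]; C=cloud(n,Z["d"])
    hsv=cv2.cvtColor(im,cv2.COLOR_RGB2HSV)
    m=((abs(C[...,2]-.17)<.006)&(hsv[...,2]>90)&(Z["d"]>0)).astype(np.uint8)
    k,_,st,ce=cv2.connectedComponentsWithStats(m)
    for i in range(1,k):
        if st[i,4]>40: print(n,"cap",ce[i].round(1),st[i,4],C[m*0+(cv2.connectedComponents(m)[1]==i)>0].mean(0).round(3),plane(n,[ce[i]],.17).round(3))
caps("top",T);caps("scene",S)
# far bottles
print(bydepth("scene",[[373,40],[405,50],[383,158]],S["d"]).round(3))
# bath rim
C=cloud("top",T["d"]); m=((abs(C[...,2]-.09)<.008)).astype(np.uint8); m[:,:190]=0; m[:,365:]=0;m[:100]=0;m[220:]=0
print(np.median(C[...,2][m>0])); pts=np.argwhere(m)[:,::-1]
P=plane("top",pts,.09); rc=cv2.minAreaRect((P[:,:2]*1000).astype(np.float32)); print(rc)
print("bath box px",cv2.boxPoints(cv2.minAreaRect(pts.astype(np.float32))))
# knob
hsv=cv2.cvtColor(T["im"],cv2.COLOR_RGB2HSV)
kb=np.argwhere(hsv[195:215,215:250,2]<35)[:,::-1]+[215,195]; print("knob",kb.mean(0),plane("top",[kb.mean(0)],.05))
# clip region points above .1
m=(C[...,2]>.09)&(np.arange(560)[None]<190)&(np.arange(420)[:,None]>185)&(np.arange(420)[:,None]<260)
X=C[m];print("clip zmax",X[:,2].max())
a=cv2.resize(T["im"][185:265,70:170],None,fx=5,fy=5,interpolation=cv2.INTER_CUBIC)
b=cv2.resize(S["im"][85:175,310:400],None,fx=4.4,fy=4.4,interpolation=cv2.INTER_CUBIC)
c=cv2.resize(S["im"][210:370,130:290],None,fx=2.2,fy=2.2)[:, :352]
o=np.zeros((800,900,3),np.uint8);o[:400,:500]=a;o[:396,504:504+396]=b;o[404:404+352,:352]=c
c2=cv2.resize(T["im"][150:310,370:490],None,fx=2.4,fy=2.4);o[404:404+384,400:688]=c2
o=cv2.resize(o,(675,600),interpolation=cv2.INTER_AREA);cv2.imwrite("pics/crop1.png",o[:,:,::-1])
E
```

```text
top cap [421.3 170.1] 321 [ 0.552 -0.309  0.17 ] [[ 0.552 -0.309  0.17 ]]
top cap [469.9 211.7] 311 [ 0.472 -0.402  0.17 ] [[ 0.472 -0.402  0.17 ]]
top cap [413.7 242. ] 309 [ 0.411 -0.293  0.17 ] [[ 0.411 -0.293  0.17 ]]
top cap [405.8 294.7] 312 [ 0.309 -0.277  0.171] [[ 0.309 -0.277  0.17 ]]
scene cap [154.5 224.9] 219 [ 0.311 -0.278  0.169] [[ 0.312 -0.279  0.17 ]]
scene cap [186.6 251. ] 253 [ 0.412 -0.296  0.169] [[ 0.413 -0.296  0.17 ]]
scene cap [240.1 289. ] 316 [ 0.554 -0.311  0.169] [[ 0.555 -0.312  0.17 ]]
scene cap [172.2 304.5] 334 [ 0.473 -0.405  0.17 ] [[ 0.473 -0.405  0.17 ]]
[[0.275 0.825 0.09 ]
 [0.385 0.849 0.074]
 [0.577 0.273 0.086]]
0.0902965262881199
((582.6690673828125, -22.157180786132812), (160.8703155517578, 299.8568420410156), 4.617548942565918)
bath box px [[203.41823  127.845825]
 [343.79224  118.408905]
 [348.78906  192.73685 ]
 [208.41504  202.17377 ]]
knob [232.04651163 204.29069767] [[0.48979144 0.07438626 0.05      ]]
clip zmax 1.1284103331083337
```

View pics/crop1.png

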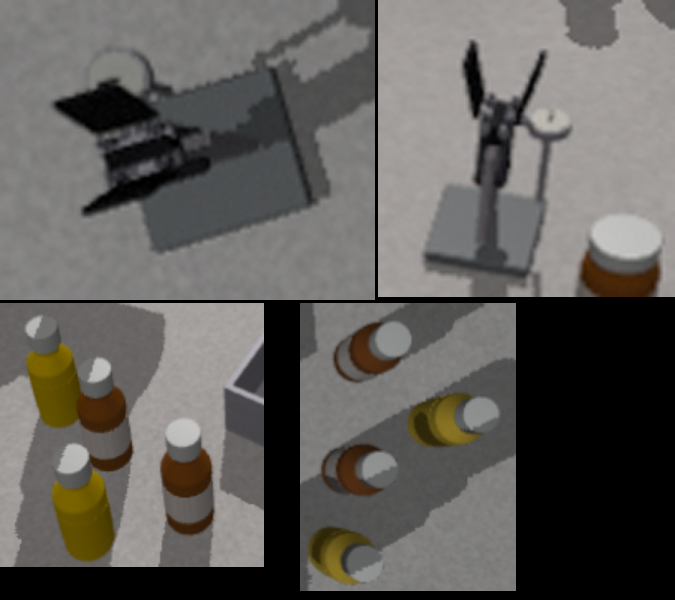

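The crop confirms it: amber with a white label are the bottles with caps at top px (421,170) and (414,242). The other two are yellow with no label. The dial sits on the clip's +x side, up and to the left in the top view. Next I'll measure the clip and triangulate the cap heights, bath rim and stand.

```bash
python3 - <<'E'
from h import *
S=np.load("pics/scene0.npz");T=np.load("pics/top0.npz")
print("b",tri((421.3,170.1),(240.1,289.0)),"a",tri((413.7,242),(186.6,251)))
CT=cloud("top",T["d"]);CS=cloud("scene",S["d"])
# bath from scene
m=(abs(CS[...,2]-.09)<.007)&(abs(CS[...,0]-.58)<.14)&(abs(CS[...,1]+.02)<.19)
P=plane("scene",np.argwhere(m)[:,::-1],.09); print("bath scene",cv2.minAreaRect((P[:,:2]*1000).astype(np.float32)),np.median(P,0))
X0=np.array([.45,.34])
for n,Z,C in(("top",T,CT),("scene",S,CS)):
    near=(np.linalg.norm(C[...,:2]-X0,axis=-1)<.11)
    v=cv2.cvtColor(Z["im"],cv2.COLOR_RGB2HSV)[...,2]
    f=near&(abs(C[...,2]-.012)<.004); P=plane(n,np.argwhere(f)[:,::-1],.012)
    print(n,"foot",f.sum(),cv2.minAreaRect((P[:,:2]*1000).astype(np.float32)))
    d=near&(v>110)&(abs(C[...,2]-.127)<.008); uv=np.argwhere(d)[:,::-1]
    (cu,cv_),rad=cv2.minEnclosingCircle(uv.astype(np.float32)); print(n,"dial",d.sum(),(cu,cv_),uv.mean(0),"z",np.median(C[d][:,2]),plane(n,[uv.mean(0)],.127))
    for lo,hi in((.172,.19),(.155,.19)):
        p=near&(C[...,2]>lo)&(C[...,2]<hi); Q=C[p]; print(n,"paddles",p.sum(),Q.mean(0).round(3),Q[:,2].max(), cv2.minAreaRect((Q[:,:2]*1000).astype(np.float32)))
    h=near&(C[...,2]>.1); 
E
```

```text
b (array([ 0.55288636, -0.30992465,  0.16651397]), np.float64(7.490331216336609e-05)) a (array([ 0.41101865, -0.29426414,  0.16692419]), np.float64(0.00036069013059525346))
bath scene ((585.9193725585938, -25.689620971679688), (164.47219848632812, 308.4875793457031), 4.789291858673096) [ 0.59473236 -0.05068306  0.09      ]
top foot 1169 ((426.1864318847656, 351.856201171875), (89.6201400756836, 176.80905151367188), 17.93099594116211)
top dial 116 (103.5, 214.0) [100.62068966 204.02586207] z 0.12759796234441956 [[0.48026988 0.33556278 0.127     ]]
top paddles 126 [0.439 0.322 0.179] 0.18429063247192445 ((436.7618103027344, 321.0494079589844), (62.86738586425781, 35.49943542480469), 19.21576499938965)
top paddles 217 [0.443 0.323 0.172] 0.18429063247192445 ((436.3518371582031, 321.550537109375), (62.7553825378418, 35.61575698852539), 17.89588165283203)
scene foot 618 ((440.2916259765625, 314.6623229980469), (91.7353515625, 108.97290802001953), 17.32964515686035)
scene dial 92 (353.0, 122.0) [359.70652174 120.73913043] z 0.12691595128896876 [[0.47342166 0.33281973 0.127     ]]
scene paddles 50 [0.436 0.318 0.178] 0.18421116976248642 ((438.9220275878906, 322.5992431640625), (61.984615325927734, 38.174598693847656), 16.91089630126953)
scene paddles 97 [0.435 0.315 0.171] 0.18421116976248642 ((438.72528076171875, 323.24652099609375), (61.984615325927734, 41.550662994384766), 16.91089630126953)
```

Caps triangulate to about 167 mm (170 expected). The paddles measure 62 × 36 mm with tops at 184 mm (183 expected), and the clip yaw is about 18°. The bath measures 161 × 300 mm with a yaw of 4.65° and its rim at 90 mm. All agree with the text, so I'll move the bottles.

```bash
cat >> h.py <<'E'
c=np.array([.5833,-.023]); yaw=np.radians(4.65)
ex=np.array([np.cos(yaw),np.sin(yaw)]); ey=np.array([-ex[1],ex[0]])
def q(phi): return [np.cos(phi/2),np.sin(phi/2),0,0]
def st(t=""):
    s=r.read_state(); print(t,"t",round(s["time_s"],2),"p",np.round(s["eef_pos"],4),"w",round(s["grip_width"],4),"gf",round(s["grip_force"],1),"F",np.round(s["contact_force"],1)); return s
E
python3 - <<'E'
from h import *
GZ=.155+.006   # TCP height for cap grasp at z=.155
def bottle(xy,dst):
    qq=q(np.arctan2(xy[1],xy[0])+np.pi/2); qd=q(np.arctan2(dst[1],dst[0])+np.pi/2)
    r.reach([*xy,.26],qq); command_gripper(.065,40); 
    hit=r.move_straight([*xy,GZ],speed=.2,max_force=10); st(f"down {hit}")
    command_gripper(.0,40); s=st("grip")
    if abs(s["grip_width"]-.04)>.004: raise SystemExit("bad grip")
    r.move_straight([*xy,GZ+.12],speed=.25); 
    r.move_straight([*dst,GZ+.12],qd,speed=.25); st("over")
    r.move_straight([*dst,GZ+.025],speed=.2)
    hit=r.move_straight([*dst,GZ+.002],speed=.05,max_force=6); st(f"placed {hit}")
    command_gripper(.065); r.move_straight([*dst,.27],speed=.25); st("away")
bottle(np.array([.5535,-.3105]),c+.097*ey)
bottle(np.array([.412,-.2945]),c-.097*ey)
im,d=optics.get_image("top"); cv2.imwrite("pics/top1.png",im[:,:,::-1]); np.savez("pics/top1.npz",im=im,d=d)
E
```

```text
down False t 2.53 p [ 0.554  -0.3109  0.162 ] w 0.065 gf 0.0 F [0.2 0.1 1.1]
grip t 2.88 p [ 0.554  -0.3109  0.163 ] w 0.0388 gf 40.0 F [-1.2  0.7  6.8]
over t 5.21 p [0.5754 0.0727 0.2809] w 0.0388 gf 40.8 F [ 0.9 -0.4 -3. ]
placed True t 6.22 p [0.5756 0.0736 0.1698] w 0.0391 gf 41.9 F [ 0.3 -0.8 -0.1]
away t 7.14 p [0.5754 0.0737 0.2704] w 0.0649 gf 0.0 F [-1.2 -0.3 -0.9]
down False t 9.49 p [ 0.4125 -0.2948  0.1617] w 0.0648 gf 0.0 F [-0.4 -0.1  1.3]
grip t 9.84 p [ 0.4124 -0.2949  0.1625] w 0.0389 gf 39.8 F [-1.5  0.4  5.2]
over t 11.62 p [ 0.5904 -0.1204  0.2805] w 0.0389 gf 40.6 F [-0.9 -0.4 -2.5]
placed True t 12.64 p [ 0.5913 -0.1198  0.1694] w 0.0392 gf 41.7 F [-0.7  0.8  1.4]
away t 13.57 p [ 0.5911 -0.1197  0.2702] w 0.0647 gf 0.0 F [ 0.  -0.2 -0.3]
```

```bash
python3 - <<'E'
from h import *
p=np.array([.4375,.322]); a=np.radians(17.8); qq=q(a+np.pi/2)
r.reach([.50,.10,.30],q(np.pi/2+.15)); r.reach([*p,.27],qq); command_gripper(.085,30)
im,d=optics.get_image("scene"); cv2.imwrite("pics/scene1.png",im[:,:,::-1])
hit=r.move_straight([*p,.171],speed=.15,max_force=8); st(f"down {hit}")
if not hit:
    command_gripper(.030,30); st("grip")
im,d=optics.get_image("scene"); im2,_=optics.get_image("top")
k=lambda i,f:cv2.resize(i,None,fx=f,fy=f,interpolation=cv2.INTER_CUBIC)
o=np.zeros((600,800,3),np.uint8); o[:300,:400]=k(im[80:180,280:413],3)[:300,:400]; o[:300,400:]=k(im2[170:270,50:183],3)[:300,:399][:,:400] if False else cv2.resize(im2[170:270,50:183],(400,300))
t=np.load("pics/top1.npz")["im"]; o[300:,:400]=cv2.resize(t[:, :],(400,300)); o[300:,400:]=cv2.resize(im2,(400,300))
cv2.imwrite("pics/m2.png",o[:,:,::-1])
E
```

```text
down False t 16.7 p [0.438  0.3223 0.1718] w 0.0851 gf 0.0 F [0.8 0.6 0.2]
grip t 17.26 p [0.4379 0.3225 0.1743] w 0.0333 gf 28.2 F [-5.1 -1.4 17.6]Traceback (most recent call last):
  File "<stdin>", line 10, in <module>
ValueError: could not broadcast input array from shape (300,399,3) into shape (300,400,3)
```

```bash
python3 - <<'E'
from h import *
s=st(); p=s["eef_pos"]
r.move_straight([p[0],p[1],p[2]+.11],speed=.15); st("lift")
im,d=optics.get_image("scene"); im2,_=optics.get_image("top")
o=np.zeros((600,800,3),np.uint8); o[:300,:400]=cv2.resize(im[60:180,270:430],(400,300)); o[:300,400:]=cv2.resize(im2[160:280,40:200],(400,300))
o[300:,:400]=cv2.resize(np.load("pics/top1.npz")["im"],(400,300)); o[300:,400:]=cv2.resize(im,(400,300))
cv2.imwrite("pics/m2.png",o[:,:,::-1])
E
```

```text
t 17.36 p [0.4379 0.3225 0.1743] w 0.0333 gf 28.1 F [-5.3 -2.4 18.9]
lift t 18.27 p [0.4375 0.3222 0.2833] w 0.0331 gf 30.1 F [ 0.9 -0.5 -1.3]
```

View pics/m2.png

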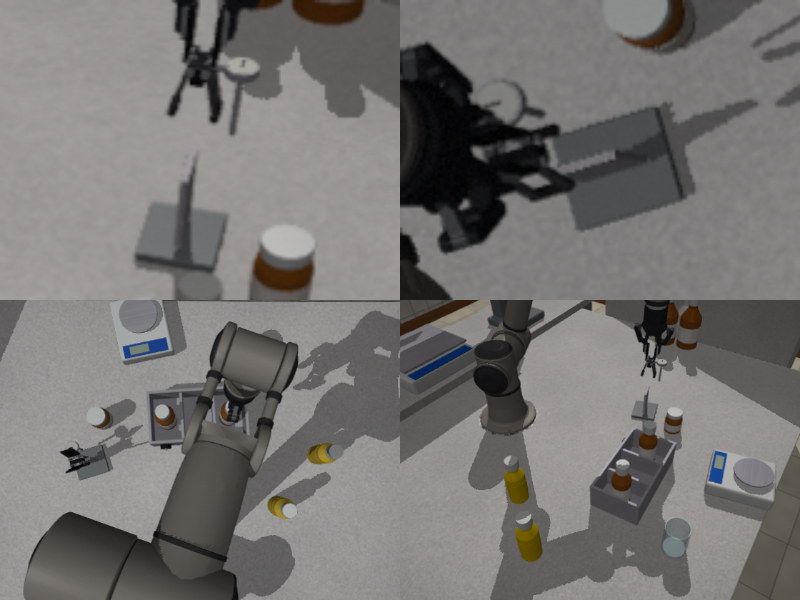

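The bottles stand in both end cells and the clip is held open with its dial on +x. I'll carry it high over the bottle caps to a point above the rim, then check the position.

```bash
python3 - <<'E'
from h import *
p=st()["eef_pos"]; qq=q(yaw+np.pi/2); g=c-.076*ex
r.move_straight([p[0],p[1],.36],speed=.25); r.reach([*g,.36],qq); r.move_straight([*g,.226],speed=.15); st("hover")
im,d=optics.get_image("scene"); im2,d2=optics.get_image("top"); np.savez("pics/hov.npz",s=im,sd=d,t=im2,td=d2)
C=cloud("scene",d); v=cv2.cvtColor(im,cv2.COLOR_RGB2HSV)[...,2]
X=C-[*g,0]; lx=X[...,:2]@ex; ly=X[...,:2]@ey
m=(v>110)&(abs(lx-.042)<.022)&(abs(ly)<.025)&(C[...,2]>.16)&(C[...,2]<.2)
print("dial local",m.sum(),np.median(lx[m]),np.median(ly[m]),np.median(C[m][:,2]))
j=(v<80)&(abs(lx)<.03)&(abs(ly)<.03)&(C[...,2]>.09)&(C[...,2]<.15); print("jaws",j.sum(),lx[j].min(),lx[j].max(),ly[j].min(),ly[j].max(),C[j][:,2].min())
a,b=proj("scene",[[*g,.12]])[0].astype(int); o=np.zeros((300,800,3),np.uint8)
o[:,:400]=cv2.resize(im[b-60:b+60,a-80:a+80],(400,300)); a,b=proj("top",[[*g,.12]])[0].astype(int); o[:,400:]=cv2.resize(im2[b-60:b+60,a-80:a+80],(400,300))
cv2.imwrite("pics/m3.png",o[:,:,::-1])
E
```

```text
t 18.37 p [0.4375 0.3222 0.2831] w 0.033 gf 30.1 F [-0.   0.2 -1.1]
hover t 21.2 p [ 0.5081 -0.029   0.2269] w 0.0333 gf 30.1 F [-0.3  0.4 -1.3]
dial local 135 0.043527876102490974 -0.0009891904851971316 0.1779235694622634
jaws 134 -0.02304097356783195 0.027798137695467386 -0.019862087684066315 0.017579031371885687 0.11699138787515695
```

View pics/m3.png

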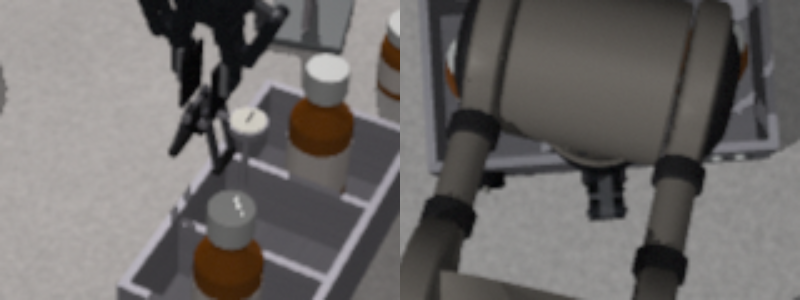

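The left panel shows the jaws at (205,130) straddling the wall line, with the dial at (248,120) on the cell side and the probe above the middle cell. Dial height puts the clip's origin at 156 mm, so seating should occur at TCP z ≈ 0.161. Descending.

```bash
python3 - <<'E'
from h import *
g=c-.076*ex
hit=r.move_straight([*g,.175],speed=.08,max_force=10); st(f"d1 {hit}")
if not hit:
    hit=r.move_straight([*g,.150],speed=.03,max_force=12); st(f"seat {hit}")
im,d=optics.get_image("scene"); C=cloud("scene",d); v=cv2.cvtColor(im,cv2.COLOR_RGB2HSV)[...,2]
X=C-[*g,0]; lx=X[...,:2]@ex; ly=X[...,:2]@ey
m=(v>110)&(abs(lx-.042)<.022)&(abs(ly)<.025)&(C[...,2]>.103)&(C[...,2]<.13)
print("dial",m.sum(),np.median(lx[m]),np.median(ly[m]),np.median(C[m][:,2]))
E
```

```text
d1 False t 22.08 p [ 0.5079 -0.0292  0.1754] w 0.0329 gf 30.1 F [-0.7  0.2 -1.1]
seat True t 22.66 p [ 0.5069 -0.0292  0.159 ] w 0.0328 gf 30.1 F [-2.1 -0.9  6.7]
dial 135 0.04325939214718904 -0.0007696849845301846 0.11006745457738476
```

```bash
python3 - <<'E'
from h import *
g=c-.076*ex; p=r.read_state()["eef_pos"]
command_gripper(.085); st("open")
r.move_straight([p[0],p[1],.28],speed=.12); r.reach([.38,-.30,.33],q(np.radians(52))); r.hold(.3); st("away")
im,d=optics.get_image("scene"); im2,d2=optics.get_image("top")
for n,I,D in(("scene",im,d),("top",im2,d2)):
    C=cloud(n,D); v=cv2.cvtColor(I,cv2.COLOR_RGB2HSV)[...,2]; X=C-[*g,0]; lx=X[...,:2]@ex; ly=X[...,:2]@ey
    m=(v>100)&(abs(lx-.042)<.022)&(abs(ly)<.025)&(C[...,2]>.103)&(C[...,2]<.13); print(n,"dial",m.sum(),np.median(lx[m]),np.median(ly[m]),np.median(C[m][:,2]))
    m=(abs(lx)<.045)&(abs(ly)<.03)&(C[...,2]>.135)&(C[...,2]<.2); P=C[m]; print(n,"paddles",m.sum(),P[:,2].max(),cv2.minAreaRect((np.c_[lx[m],ly[m]]*1000).astype(np.float32)))
    m=(abs(C[...,2]-.178)<.006)&(abs(lx-.076)<.08)&(abs(ly)<.16)
    for s in(1,-1): w=m&(ly*s>.04); print(n,"cap",s,w.sum(),lx[w].mean()-.076,ly[w].mean(),C[w][:,2].mean())
o=np.zeros((600,800,3),np.uint8)
for i,(n,I) in enumerate((("scene",im),("top",im2))):
    a,b=proj(n,[[*g,.12]])[0].astype(int); o[:300,i*400:i*400+400]=cv2.resize(I[b-60:b+60,a-80:a+80],(400,300)); o[300:,i*400:i*400+400]=cv2.resize(I,(400,300))
cv2.imwrite("pics/m4.png",o[:,:,::-1])
E
```

```text
open t 23.27 p [ 0.507  -0.0291  0.1586] w 0.0849 gf 0.0 F [-0.4 -1.  -0.6]
away t 25.88 p [ 0.3805 -0.2994  0.3299] w 0.0851 gf 0.0 F [ 0.1  0.1 -0. ]
scene dial 125 0.04897217347069234 0.0006416391834975033 0.11671298198746394
scene paddles 220 0.17408667316745485 ((7.730363845825195, -1.482950210571289), (36.71759033203125, 62.984989166259766), 89.50789642333984)
scene cap 1 193 0.0006464008569655733 0.0940450472159683 0.17804047673290616
scene cap -1 248 0.0007248745154004865 -0.10084950646050532 0.17684722960963065
top dial 95 0.053111115964920554 0.0005565523949008889 0.11817867062695475
top paddles 254 0.1775099273487739 ((6.130392074584961, 2.227351188659668), (61.91995620727539, 34.87046813964844), 0.2857378423213959)
top cap 1 321 -0.001734201656526671 0.09788984731811419 0.17849874202787253
top cap -1 321 -0.001879112982311651 -0.09576221326038742 0.17852333297906858
```

View pics/m4.png

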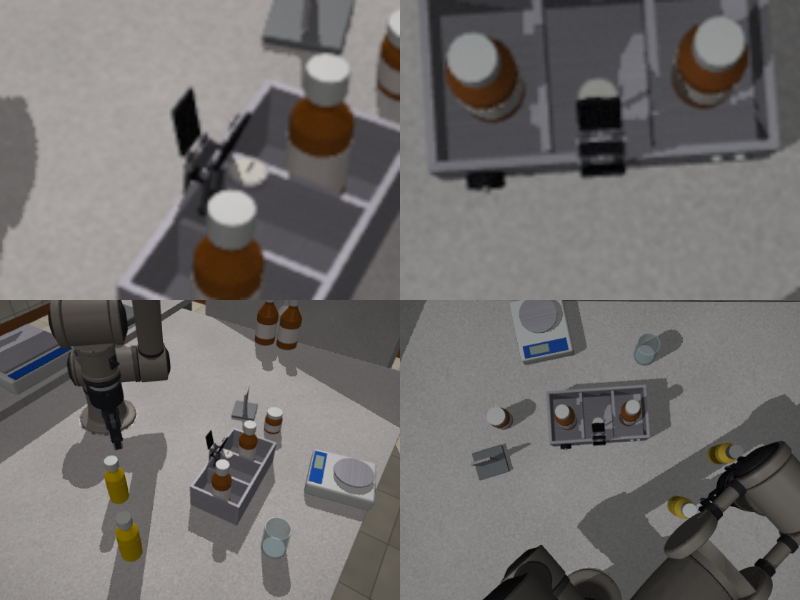

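The bottles stand well: caps at 178 mm, within 2–4 mm of the cell centres. The clip, however, looks pitched, with the paddles shifted about 7 mm to +x. I'll measure that properly.

```bash
python3 - <<'E'
from h import *
g=c-.076*ex
A={n:optics.get_image(n) for n in("scene","top")}
for n,(I,D) in A.items():
    C=cloud(n,D); v=cv2.cvtColor(I,cv2.COLOR_RGB2HSV)[...,2].astype(int); X=C-[*g,0]; lx=X[...,:2]@ex; ly=X[...,:2]@ey; z=C[...,2]
    m=(v>100)&(lx>.02)&(lx<.075)&(abs(ly)<.022)&(z>.095)&(z<.14)
    P=np.c_[lx[m],ly[m],z[m]]; co=np.linalg.lstsq(np.c_[P[:,:2]-[.042,0],np.ones(len(P))],P[:,2],rcond=None)[0]
    print(n,"dial n",m.sum(),"mean",P.mean(0).round(4),"min",P.min(0).round(3),"max",P.max(0).round(3),"plane dz/dx,dz/dy,z42",co.round(3))
    for s in(-1,1):
        w=(v<70)&(abs(lx-.006-s*.022)<.02)&(abs(ly)<.022)&(z>.12)&(z<.2)
        Q=np.c_[lx[w],ly[w],z[w]]; f=np.polyfit(Q[:,2],Q[:,0],1) if len(Q)>10 else None
        top=Q[Q[:,2]>Q[:,2].max()-.006]; print("  paddle",s,len(Q),"top",top.mean(0).round(4),"zmax",Q[:,2].max().round(4),"dx/dz",f[0].round(3))
# probe in the scene view, dial/paddle crop large
b=proj("scene",[[*g,.12]])[0].astype(int); I=A["scene"][0]
cv2.imwrite("pics/m5.png",cv2.resize(I[b[1]-40:b[1]+35,b[0]-50:b[0]+50],(800,600),interpolation=cv2.INTER_CUBIC)[:,:,::-1])
E
```

```text
scene dial n 124 mean [0.0483 0.     0.1166] min [ 0.032 -0.017  0.106] max [0.064 0.017 0.121] plane dz/dx,dz/dy,z42 [-0.052 -0.009  0.117]
  paddle -1 194 top [-0.0194 -0.0007  0.1724] zmax 0.1756 dx/dz -0.234
  paddle 1 84 top [ 0.037  -0.0043  0.1693] zmax 0.1722 dx/dz 0.401
top dial n 95 mean [0.0533 0.0011 0.1178] min [ 0.046 -0.014  0.113] max [0.063 0.017 0.123] plane dz/dx,dz/dy,z42 [-0.054 -0.016  0.118]
  paddle -1 116 top [-0.0218  0.0033  0.1766] zmax 0.1809 dx/dz -0.337
  paddle 1 246 top [0.0345 0.0012 0.1711] zmax 0.1744 dx/dz 0.342
```

View pics/m5.png

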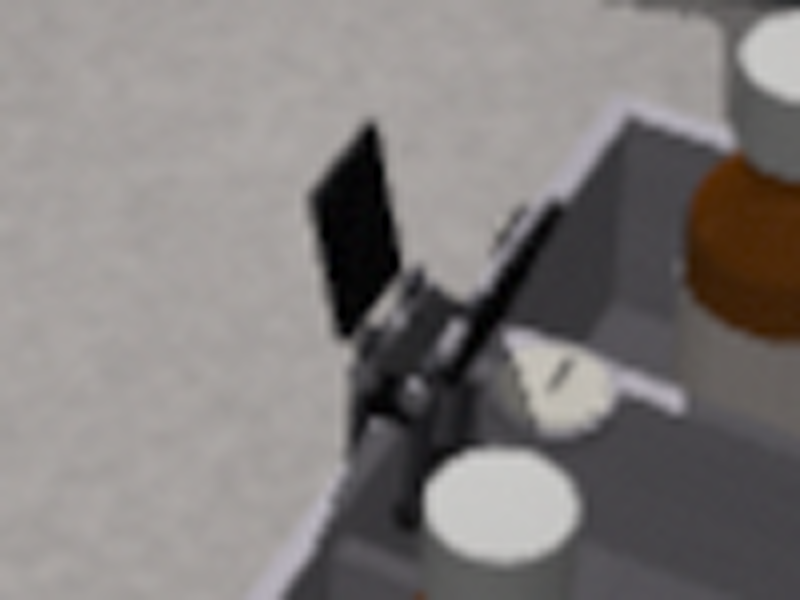

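The clip was dragged up about 5 mm and pitched about 3° on release, because the pads swing back as they open. The crop shows the outer paddle at (355,230), the inner at (510,290) and the dial at (560,385). Before regripping I'll check exactly where the wall is.

```bash
python3 - <<'E'
from h import *
g=c-.076*ex
for n in("scene","top"):
    I,D=optics.get_image(n); C=cloud(n,D); X=C-[*g,0]; lx=X[...,:2]@ex; ly=X[...,:2]@ey; z=C[...,2]
    for lo,hi in((.026,.043),(-.043,-.026),(.06,.12),(-.12,-.06)):
        m=(abs(z-.09)<.004)&(abs(lx)<.02)&(ly>lo)&(ly<hi); print(n,(lo,hi),m.sum(),"lx",np.percentile(lx[m],[2,50,98]).round(4) if m.sum() else "", np.median(z[m]).round(4) if m.sum() else "")
    m=(abs(z-.09)<.004)&(abs(lx-.152)<.02)&(abs(ly)<.12); print(n,"back",np.percentile(lx[m],[2,50,98]).round(4))
    # clip hinge/jaw profile: central slice
    for zc in np.arange(.095,.175,.01):
        m=(abs(z-zc)<.005)&(abs(lx)<.05)&(abs(ly)<.018)&(I.max(-1)<90); print("   z",zc.round(3),m.sum(),np.percentile(lx[m],[2,98]).round(4) if m.sum()>3 else "")
E
```

```text
scene (0.026, 0.043) 0 lx  
scene (-0.043, -0.026) 23 lx [-0.004   0.0006  0.0056] 0.0891
scene (0.06, 0.12) 38 lx [-0.0033 -0.0004  0.005 ] 0.0893
scene (-0.12, -0.06) 82 lx [-0.0034  0.0013  0.0058] 0.0893
scene back [0.1486 0.1539 0.159 ]
   z 0.095 13 [-0.0061  0.0155]
   z 0.105 11 [-0.0063  0.0448]
   z 0.115 104 [-0.0034  0.0462]
   z 0.125 59 [-0.0126  0.0257]
   z 0.135 43 [-0.0151  0.0291]
   z 0.145 39 [-0.0156  0.0324]
   z 0.155 46 [-0.0179  0.035 ]
   z 0.165 47 [-0.0211  0.0391]
top (0.026, 0.043) 31 lx [-0.0041 -0.0002  0.0029] 0.0901
top (-0.043, -0.026) 28 lx [-0.0043 -0.0002  0.0039] 0.0907
top (0.06, 0.12) 106 lx [-0.004  -0.0002  0.0038] 0.0906
top (-0.12, -0.06) 110 lx [-0.0041 -0.0002  0.0037] 0.0906
top back [0.1472 0.1512 0.1556]
   z 0.095 0 
   z 0.105 1 
   z 0.115 137 [-0.0093  0.0461]
   z 0.125 99 [-0.0114  0.0204]
   z 0.135 35 [-0.0133  0.0234]
   z 0.145 47 [-0.0151  0.027 ]
   z 0.155 44 [-0.0171  0.0302]
   z 0.165 57 [-0.0189  0.0366]
```

The wall is where I expected (±0.5 mm), so only the clip's seating is wrong. I'll regrip it, lift slightly, recentre and press down. This time I'll open in small steps while lowering the TCP to cancel the pad swing.

```bash
cat > chk.py <<'E'
from h import *
def check(tag):
    g=c-.076*ex; o=np.zeros((300,800,3),np.uint8)
    for i,n in enumerate(("scene","top")):
        I,D=optics.get_image(n); C=cloud(n,D); v=I.max(-1); X=C-[*g,0]; lx=X[...,:2]@ex; ly=X[...,:2]@ey; z=C[...,2]
        m=(v>100)&(lx>.02)&(lx<.075)&(abs(ly)<.022)&(z>.097)&(z<.14)
        if m.sum()>20:
            P=np.c_[lx[m],ly[m],z[m]]; co=np.linalg.lstsq(np.c_[P[:,:2]-[.042,0],np.ones(len(P))],P[:,2],rcond=None)[0]
            print(n,"dial",m.sum(),"min",P.min(0).round(4),"max",P.max(0).round(4),"dz/dx,dz/dy,z",co.round(3))
        for s in(-1,1):
            w=(v<80)&(abs(lx-s*.025)<.02)&(abs(ly)<.022)&(z>.13)&(z<.2)
            if w.sum()>10: Q=np.c_[lx[w],ly[w],z[w]]; t=Q[Q[:,2]>Q[:,2].max()-.006]; print("  paddle",s,"top",t.mean(0).round(4),Q[:,2].max().round(4))
        a,b=proj(n,[[*g,.12]])[0].astype(int); o[:,i*400:i*400+400]=cv2.resize(I[b-45:b+45,a-60:a+60],(400,300),interpolation=cv2.INTER_CUBIC)
    cv2.imwrite(f"pics/{tag}.png",o[:,:,::-1])
E
python3 - <<'E'
from chk import *
g=c-.076*ex; h=g+.007*ex; qq=q(yaw+np.pi/2)
r.reach([*h,.27],qq); hit=r.move_straight([*h,.166],speed=.12,max_force=8); st(f"down {hit}")
if hit: raise SystemExit
command_gripper(.030,30); st("grip")
r.move_straight([*h,.176],speed=.08); r.move_straight([*g,.176],speed=.08); st("centred")
hit=r.move_straight([*g,.150],speed=.03,max_force=10); s=st(f"seat {hit}"); z0=s["eef_pos"][2]
L=.057; al=lambda w: np.arcsin(-.105+w/2/L); back=lambda w: L*(np.cos(al(.034))-np.cos(al(w)))
for w in(.037,.040,.043,.046,.049,.052,.055,.058):
    r.move_straight([*g,z0-.001-back(w)],speed=.03); command_gripper(w); st(f"w{w}")
command_gripper(.085); st("open"); r.move_straight([*g,.28],speed=.15); r.reach([.38,-.30,.33],q(np.radians(52))); r.hold(.3); st()
check("m6")
E
```

```text
down False t 28.38 p [ 0.515  -0.0289  0.1667] w 0.0852 gf 0.0 F [0.3 0.2 0.6]
grip t 28.92 p [ 0.5151 -0.0287  0.1673] w 0.034 gf 30.3 F [-1.1  1.   7. ]
centred t 29.44 p [ 0.5071 -0.0291  0.1756] w 0.0341 gf 29.7 F [-0.4  0.2 -1.5]
seat True t 29.9 p [ 0.507  -0.0292  0.1674] w 0.0341 gf 28.8 F [-2.9  0.1  7. ]
w0.037 t 30.37 p [ 0.5075 -0.0293  0.1668] w 0.037 gf 12.3 F [-4.5  0.5  8.8]
w0.04 t 30.83 p [ 0.5078 -0.0293  0.1661] w 0.04 gf 10.7 F [-1.4 -0.3  6.2]
w0.043 t 31.3 p [ 0.5079 -0.0292  0.1653] w 0.0431 gf 8.4 F [ 0.2 -0.2  3.1]
w0.046 t 31.77 p [ 0.5075 -0.0291  0.1646] w 0.0461 gf 7.8 F [-0.8  0.7  1.2]
w0.049 t 32.23 p [ 0.5073 -0.0291  0.1639] w 0.0488 gf 7.0 F [ 0.8  0.2 -1.3]
w0.052 t 32.7 p [ 0.5076 -0.0292  0.1637] w 0.0522 gf 6.4 F [ 1.5  0.7 -2.4]
w0.055 t 33.17 p [ 0.5077 -0.0292  0.1633] w 0.0554 gf 5.6 F [ 1.3 -0.2 -2.3]
w0.058 t 33.63 p [ 0.5075 -0.0292  0.1626] w 0.0579 gf 5.3 F [ 1.2  0.6 -2.3]
open t 34.02 p [ 0.5074 -0.0292  0.1626] w 0.085 gf 0.0 F [ 0.1 -0.5  0.5]
 t 36.42 p [ 0.3804 -0.2994  0.3299] w 0.0854 gf 0.0 F [ 0.6  0.1 -0.5]
scene dial 129 min [ 0.0326 -0.0192  0.1037] max [0.0649 0.0168 0.1142] dz/dx,dz/dy,z [-0.049  0.006  0.111]
  paddle -1 top [-0.0166 -0.0024  0.1683] 0.1715
  paddle 1 top [ 0.0392 -0.0035  0.1641] 0.1669
top dial 88 min [ 0.0484 -0.0144  0.1068] max [0.0638 0.0171 0.1174] dz/dx,dz/dy,z [-0.172  0.033  0.114]
  paddle -1 top [-0.0194  0.001   0.1707] 0.1741
  paddle 1 top [0.0371 0.0013 0.1659] 0.1698
```

View pics/m6.png

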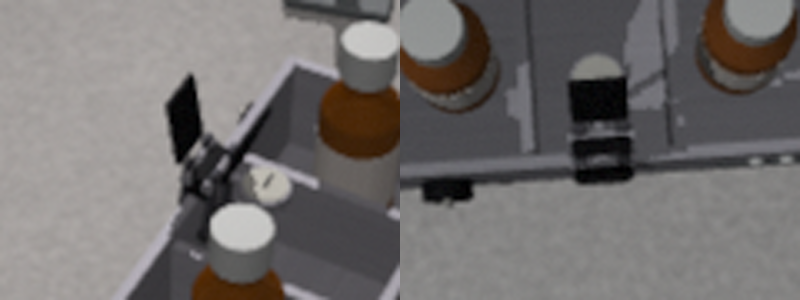

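The height is right now (dial top ≈ 112 mm), but the clip still pitches about 4.6° towards the probe. I'll compare with how it sat originally on the stand, using the saved pictures.

```bash
python3 - <<'E'
from h import *
S=np.load("pics/scene0.npz");T=np.load("pics/top0.npz");H=np.load("pics/hov.npz")
a=np.radians(17.8); fx=np.array([np.cos(a),np.sin(a)]); fy=np.array([-fx[1],fx[0]]); p=np.array([.4375,.322])
for n,I,D,I2,D2 in(("scene",S["im"],S["d"],H["s"],H["sd"]),("top",T["im"],T["d"],H["t"],H["td"])):
    C=cloud(n,D2); lx=(C[...,:2]-p)@fx; ly=(C[...,:2]-p)@fy; z=C[...,2]
    m=(abs(z-.105)<.005)&(abs(lx)<.03)&(abs(ly)<.05); print(n,"plate",m.sum(),np.percentile(lx[m],[3,50,97]).round(4),np.percentile(ly[m],[3,97]).round(4),np.median(z[m]))
    C=cloud(n,D); lx=(C[...,:2]-p)@fx; ly=(C[...,:2]-p)@fy; z=C[...,2]; v=I.max(-1)
    for s in(-1,1):
        w=(v<80)&(abs(lx-s*.025)<.02)&(abs(ly)<.022)&(z>.145)&(z<.21); Q=np.c_[lx[w],ly[w],z[w]]; t=Q[Q[:,2]>Q[:,2].max()-.006]; print("  paddle",s,"top",t.mean(0).round(4),Q[:,2].max().round(4))
    m=(v>100)&(lx>.02)&(lx<.075)&(abs(ly)<.022)&(z>.112)&(z<.155); P=np.c_[lx[m],ly[m],z[m]]; co=np.linalg.lstsq(np.c_[P[:,:2]-[.042,0],np.ones(len(P))],P[:,2],rcond=None)[0]
    print("  dial",m.sum(),P.min(0).round(4),P.max(0).round(4),co.round(3))
E
```

```text
scene plate 46 [-0.004   0.0009  0.0056] [-0.0353  0.0221] 0.10539835942719367
  paddle -1 top [-0.0259 -0.0033  0.1803] 0.1835
  paddle 1 top [ 0.0294 -0.0036  0.1796] 0.1842
  dial 94 [ 0.0229 -0.0174  0.1172] [0.0606 0.018  0.1508] [-0.134 -0.043  0.127]
top plate 121 [-0.0053 -0.0015  0.0025] [-0.0332  0.0243] 0.10540018856056266
  paddle -1 top [-0.0295 -0.0008  0.1798] 0.1832
  paddle 1 top [ 0.0269 -0.0006  0.1807] 0.1843
  dial 127 [ 0.0314 -0.0162  0.1232] [0.058  0.0171 0.132 ] [-0.054 -0.005  0.128]
```

On the stand it sat upright: tops level and centred. On the bath it pivots about the jaw tips with the hinge about 3.5 mm towards +x of the wall's middle. The −x push on the tool during seating agrees with that. I'll repeat with the release point shifted −3.5 mm and follow down a little more.

```bash
python3 - <<'E'
from chk import *
g0=c-.076*ex; g=g0-.0035*ex; h=g0+.008*ex; qq=q(yaw+np.pi/2)
r.reach([*h,.27],qq); hit=r.move_straight([*h,.163],speed=.12,max_force=8); st(f"down {hit}")
if hit: raise SystemExit
command_gripper(.030,30); st("grip")
r.move_straight([*h,.174],speed=.08); r.move_straight([*g,.174],speed=.08)
hit=r.move_straight([*g,.145],speed=.03,max_force=10); s=st(f"seat {hit}"); z0=s["eef_pos"][2]
L=.057; al=lambda w: np.arcsin(-.105+w/2/L); back=lambda w: 1.4*L*(np.cos(al(.034))-np.cos(al(w)))
for w in(.038,.042,.046,.050,.054,.058,.061):
    r.move_straight([*g,z0-.001-back(w)],speed=.03); command_gripper(w); st(f"w{w}")
command_gripper(.085); r.move_straight([*g,.28],speed=.15); r.reach([.38,-.30,.33],q(np.radians(52))); r.hold(.3); st()
check("m7")
E
```

```text
down False t 38.74 p [ 0.516  -0.0287  0.1637] w 0.0848 gf 0.0 F [-0.   0.4  0.2]
grip t 39.25 p [ 0.5165 -0.0288  0.166 ] w 0.035 gf 28.0 F [-3.1 -1.1 19.7]
seat True t 40.27 p [ 0.5037 -0.0295  0.1676] w 0.0333 gf 29.2 F [-2.1  0.2  6.5]
w0.038 t 40.74 p [ 0.5044 -0.0295  0.1667] w 0.0382 gf 10.4 F [-2.2  0.5  7.4]
w0.042 t 41.21 p [ 0.5045 -0.0295  0.1656] w 0.0418 gf 8.8 F [0.3 0.5 5.9]
w0.046 t 41.67 p [ 0.5044 -0.0295  0.1645] w 0.0464 gf 8.0 F [1.  0.7 4.3]
w0.05 t 42.14 p [ 0.5042 -0.0294  0.1633] w 0.0498 gf 6.6 F [ 1.1 -0.2  0.7]
w0.054 t 42.61 p [ 0.504  -0.0294  0.1621] w 0.0542 gf 5.9 F [ 1.3  0.2 -0.2]
w0.058 t 43.08 p [ 0.504  -0.0294  0.1611] w 0.0582 gf 5.3 F [ 1.6 -0.1 -1.8]
w0.061 t 43.54 p [ 0.504  -0.0294  0.1603] w 0.0605 gf 4.9 F [ 0.6  0.2 -2.3]
 t 46.32 p [ 0.3805 -0.2994  0.3299] w 0.0849 gf 0.0 F [-0.8 -0.3 -0.3]
scene dial 129 min [ 0.0314 -0.0194  0.1032] max [0.0628 0.0182 0.1134] dz/dx,dz/dy,z [-0.042  0.018  0.11 ]
  paddle -1 top [-0.0195 -0.0008  0.1661] 0.1693
  paddle 1 top [0.0371 0.0004 0.164 ] 0.1679
top dial 93 min [ 0.0455 -0.0142  0.1077] max [0.062  0.0174 0.1174] dz/dx,dz/dy,z [-0.139 -0.016  0.113]
  paddle -1 top [-0.0218  0.0022  0.168 ] 0.1716
  paddle 1 top [0.0341 0.0023 0.1645] 0.1673
```

The tilt is now about 3° and the height is seated. What remains looks like friction set up by the pad dragging the outer paddle upward. I'll turn the closed gripper 90° and press down gently between the paddles on the hinge block, to level it on the rim.

```bash
python3 - <<'E'
from chk import *
g0=c-.076*ex; h=g0+.002*ex; qq=q(yaw)
command_gripper(0.0,30); r.reach([*h,.25],qq); r.move_straight([*h,.19],speed=.15); st()
hit=r.move_straight([*h,.125],speed=.05,max_force=20); st(f"press {hit}")
r.hold(.2); st()
r.move_straight([*h,.25],speed=.2); r.reach([.38,-.30,.33],q(np.radians(52))); r.hold(.2); st()
check("m8")
E
```

```text
t 49.03 p [ 0.5099 -0.0296  0.1906] w 0.0 gf 0.0 F [ 0.6 -1.1  0.4]
press True t 50.05 p [ 0.5096 -0.029   0.1353] w 0.0001 gf 4.1 F [-1.9  0.3  8.8]
 t 50.25 p [ 0.5096 -0.029   0.1352] w 0.0001 gf 4.4 F [-1.4  0.4  8.2]
 t 52.48 p [ 0.3804 -0.2994  0.3297] w 0.0 gf 0.0 F [-0.2 -1.2 -0.6]
scene dial 128 min [ 0.0319 -0.0187  0.101 ] max [0.0632 0.0168 0.1129] dz/dx,dz/dy,z [-0.045  0.006  0.108]
  paddle -1 top [-0.0191  0.0004  0.1645] 0.1678
  paddle 1 top [ 0.0375 -0.0021  0.161 ] 0.1639
top dial 88 min [ 0.0479 -0.0142  0.105 ] max [0.0627 0.0173 0.1126] dz/dx,dz/dy,z [-0.128 -0.009  0.11 ]
  paddle -1 top [-0.0215  0.0006  0.1683] 0.1727
  paddle 1 top [0.0349 0.0007 0.1638] 0.1676
```

View pics/m8.png

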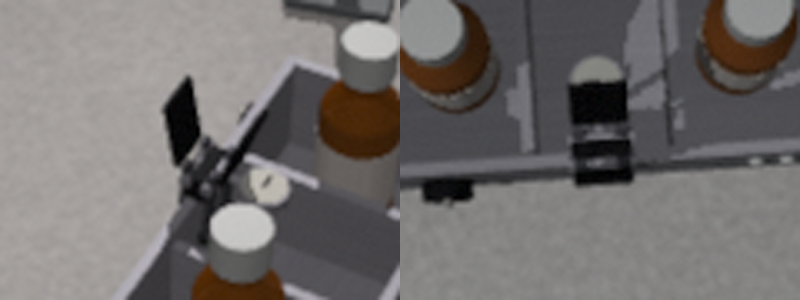

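The clip is fully down now but still leans about 4° about the jaw tips, held only by friction. There's time for one light correction: bring the open pads around the paddle tops and close just to their natural 64 mm width, centred on the wall. That pushes the leaning paddle upright without squeezing.

```bash
python3 - <<'E'
from chk import *
g0=c-.076*ex; qq=q(yaw+np.pi/2); h=g0+.004*ex; k=g0-.001*ex
command_gripper(.085,20); r.reach([*h,.25],qq); hit=r.move_straight([*h,.160],speed=.15,max_force=8); st(f"down {hit}")
if not hit:
    r.move_straight([*k,.160],speed=.05)
    for w in(.070,.0655,.0635): command_gripper(w); st(f"w{w}")
    check("m9a")
    command_gripper(.085)
    r.move_straight([*h,.25],speed=.2)
r.reach([.38,-.30,.33],q(np.radians(52))); st(); check("m9")
E
```

```text
down False t 55.3 p [ 0.5121 -0.0294  0.1608] w 0.0849 gf 0.0 F [-0.7  0.8  0. ]
w0.07 t 55.85 p [ 0.507  -0.0293  0.1603] w 0.0699 gf 0.6 F [1.5 0.6 0.2]
w0.0655 t 56.08 p [ 0.5066 -0.0292  0.1599] w 0.0654 gf 0.5 F [ 0.2 -0.2  1.3]
w0.0635 t 56.29 p [ 0.5065 -0.0292  0.1599] w 0.0634 gf 0.5 F [2.2 0.4 0.4]
scene dial 135 min [ 0.0269 -0.018   0.1   ] max [0.0601 0.0179 0.1379] dz/dx,dz/dy,z [-0.068  0.     0.11 ]
  paddle -1 top [-0.0371 -0.0114  0.1968] 0.2
  paddle 1 top [ 0.0372 -0.0037  0.1968] 0.1998
  paddle -1 top [-0.0422  0.001   0.1949] 0.1981
 t 58.53 p [ 0.3804 -0.2992  0.3293] w 0.085 gf 0.0 F [-0.1  0.4 -0.2]
scene dial 131 min [ 0.027  -0.0202  0.0999] max [0.0595 0.0171 0.1145] dz/dx,dz/dy,z [-0.023  0.038  0.11 ]
  paddle -1 top [-0.0262 -0.0019  0.1634] 0.1668
  paddle 1 top [ 0.0298 -0.0013  0.1631] 0.1658
top dial 113 min [ 0.0388 -0.0141  0.1066] max [0.0595 0.0178 0.1169] dz/dx,dz/dy,z [-0.057  0.014  0.112]
  paddle -1 top [-0.0289  0.0017  0.1656] 0.1692
  paddle 1 top [0.0276 0.0023 0.1647] 0.1681
```

View pics/m9.png

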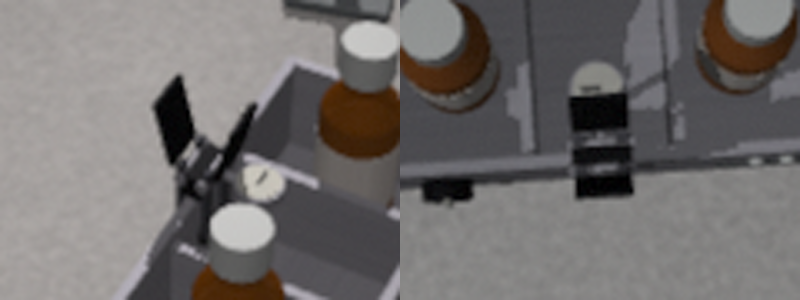

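The clip now sits upright: paddle tops at −27 and +29 mm about the wall and level, dial at about 111 mm against 112 expected, seated and straight. Handing in.

```bash
python3 -c "
from workcell import r
print(r.finish_job())"
```

```text
the job is handed in; nothing more can be done
None
```

The job is handed in at about 59 s of the 67 s limit (no verdict came back): both amber bottles stand in the end cells, then the thermometer was clipped on the front wall at the middle cell, fully down and within about 1° of upright after two re-grips, a press and a nudge; the jar and yellow bottles were left alone.

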